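# Tip two standing boxes down into their taped parking places

### The job

On the garage shelf a cardboard carton and a shorter plastic case stand on end, each at one end of its own taped outline. Push each one over near its top with the fingertips, towards its outline, so that it falls flat on its broad front face and comes to rest wholly inside the tape. Only push: do not grasp or lift either box, and leave everything else where it is.

Things in the scene. Friction and masses are not known exactly. Their poses are not given: they have to be found in the camera images.
- carton: brown cardboard carton, the taller and wider of the two standing boxes, 0.28 kg (varies 25%), loose, standing on end: 38 thick (its x) x 86 wide (y) x 140 tall (z) mm. Origin at the centre of its foot; +x is square to its broad front face and points along its outline, the way it must fall. Its front lower edge starts 12 to 32 mm inside the outline's near end; tipped over that edge it lands inside. Balance point: about 0.27 rad of lean.
- carton_outline: flat rectangle of black tape stuck on the steel for the carton; clear inside 190 (along its x) x 136 (along its y) mm, tape 15 mm wide outside of that and too thin to feel. Origin at the rectangle's centre on the surface; the carton stands at its -x end and must fall along +x.
- carton_foot_l (a point): lower left corner of the carton's front face as it stands (left = its +y)
- carton_foot_r (a point): lower right corner of the carton's front face as it stands (left = its +y)
- carton_top_l (a point): upper left corner of the carton's front face as it stands (left = its +y)
- carton_top_r (a point): upper right corner of the carton's front face as it stands (left = its +y)
- case: grey hard plastic case, the shorter of the two standing boxes, 0.20 kg (varies 25%), loose, standing on end: 32 thick (its x) x 70 wide (y) x 112 tall (z) mm. Origin at the centre of its foot; +x is square to its broad front face and points along its outline, the way it must fall. Its front lower edge starts 12 to 32 mm inside the outline's near end; tipped over that edge it lands inside. Balance point: about 0.27 rad of lean.
- case_outline: flat rectangle of black tape stuck on the steel for the case; clear inside 160 (along its x) x 116 (along its y) mm, tape 15 mm wide outside of that and too thin to feel. Origin at the rectangle's centre on the surface; the case stands at its -x end and must fall along +x.
- case_foot_l (a point): lower left corner of the case's front face as it stands (left = its +y)
- case_foot_r (a point): lower right corner of the case's front face as it stands (left = its +y)
- case_top_l (a point): upper left corner of the case's front face as it stands (left = its +y)
- case_top_r (a point): upper right corner of the case's front face as it stands (left = its +y)
- bowl: bystander: black magnetic parts bowl with three flanged lug nuts, fixed to the steel, 100 mm across, 32 mm high; origin under its centre
- jar: bystander: glass jar with lid, 62 mm across, 78 mm high, loose; origin under its centre
- gauge: bystander: red tire pressure gauge lying flat, dial 52 mm across, 25 mm high, stem reaching 80 mm along its x; origin under the dial's centre
- clip: bystander: orange socket clip 28 x 130 mm (along y) with two upright sockets, 46 mm high; origin under its centre
- valve_tool: bystander: steel T-handled valve stem tool lying along its x, 135 mm long, 12 mm high; origin under its middle
- tape_roll: bystander: roll of black tape lying flat, 90 mm across, 18 mm high; origin under its centre
Things that resemble listed ones, but are neither listed nor needed, are in the scene too. Leave any green look-alike of the case alone.

How it is judged:
At the end, for the whole second after the job is handed in: Carton and case both lie at rest on their broad front faces (within 0.1 rad of flat), each with all four corners inside its own outline (up to 5 mm onto the tape is allowed) (x of carton_foot_l in the frame of carton_outline between -0.1 and 0.1 m and y of carton_foot_l in the frame of carton_outline between -0.073 and 0.073 m and x of carton_foot_r in the frame of carton_outline between -0.1 and 0.1 m and y of carton_foot_r in the frame of carton_outline between -0.073 and 0.073 m and x of carton_top_l in the frame of carton_outline between -0.1 and 0.1 m and y of carton_top_l in the frame of carton_outline between -0.073 and 0.073 m and x of carton_top_r in the frame of carton_outline between -0.1 and 0.1 m and y of carton_top_r in the frame of carton_outline between -0.073 and 0.073 m and angle between each of carton, case's own x axis and vertical above 3.04 rad and linear speed of each of carton, case below 0.02 m/s and angular speed of each of carton, case below 0.1 rad/s and x of case_foot_l in the frame of case_outline between -0.085 and 0.085 m and y of case_foot_l in the frame of case_outline between -0.063 and 0.063 m and x of case_foot_r in the frame of case_outline between -0.085 and 0.085 m and y of case_foot_r in the frame of case_outline between -0.063 and 0.063 m and x of case_top_l in the frame of case_outline between -0.085 and 0.085 m and y of case_top_l in the frame of case_outline between -0.063 and 0.063 m and x of case_top_r in the frame of case_outline between -0.085 and 0.085 m and y of case_top_r in the frame of case_outline between -0.063 and 0.063 m); the robot touches nothing.
It fails at once if the carton is lifted off the surface, or toppled backwards or sideways (a lower front corner more than 20 mm up) (height (world z) of any of carton_foot_l, carton_foot_r above 0.02 m).
It fails at once if the carton is taken between the fingers (x of the grasp point in the frame of carton between -0.019 and 0.019 m and y of the grasp point in the frame of carton between -0.043 and 0.043 m and z of the grasp point in the frame of carton between 0 and 0.14 m).
It fails at once if the case is lifted off the surface, or toppled backwards or sideways (a lower front corner more than 20 mm up) (height (world z) of any of case_foot_l, case_foot_r above 0.02 m).
It fails at once if the case is taken between the fingers (x of the grasp point in the frame of case between -0.016 and 0.016 m and y of the grasp point in the frame of case between -0.035 and 0.035 m and z of the grasp point in the frame of case between 0 and 0.112 m).
It fails at once if a bystander is shifted more than 20 mm (distance of any of jar, gauge, clip, valve_tool, tape_roll from where it was at the start of the episode above 0.02 m).
It also fails if it takes over 50 s, if anything falls off the work surface, if the arm or the gripper's body presses on something with over 40 N, if the wrist force passes 120 N, or if a joint passes its speed limit or range.

### The arm

A 6-joint arm with a two-finger parallel gripper is mounted at the origin on the work surface. World frame = base frame: x ahead of the robot, y to its left, z up, the work surface at z = 0. Lengths are in m, angles in rad, forces in N, time in s.
With the tool pointing down it reaches from about 0.25 to 0.8 m from the base axis. Payload 8.5 kg.
Tool frame: the origin (TCP) lies midway between the tips of the shut fingers; the grasp point (between the pads) lies 19 mm behind it (bot.grip_point_offset is the distance from the TCP to the grasp point, in m); z points along the fingers, y is the direction in which the jaws open and shut (so a half turn about z gives the same grasp; the last joint's range is limited). The gripper opens to 85 mm and grips with 20 to 120 N. Pads are 22 mm wide; open, the fingers measure 114 mm over their backs; the gripper's body (76 mm by 85 mm) begins 54 mm behind the grasp point. The pads swing forward as they close: fully open they stand 13 mm farther back than shut.
Start: joints at [1.274, 0.238, -0.013, 1.319, 0, 1.571], TCP at [0.154, 0.502, 0.231] pointing down, gripper open.
Joint ranges: [-2.66, 2.66], [-1.03, 1.9], [-1.14, 1.46], [-1.82, 2.27], [-1.45, 1.34], [-3.14, 3.14]. Speed limits (rad/s): [2.22, 2.22, 2.79, 3.14, 3.14, 3.14].

### API

Orientations are given as a rotation vector (axis times angle).
In Python, from workcell import bot gives the robot as it stands.
- The arm moves only by the shell command python3 -m handwheel 'ROWS' [OPENING] [FORCE]. ROWS is JSON, a list of rows, each a list of 4 numbers: the shift along the tool's x, y, z in cm, then the turn about the tool's z in rad. In form: [[dx, dy, dz, twist], ...]. A call has 1 to 10 rows; each row is the pose to reach, as a shift and turn from the pose commanded when the call began, along the tool's axes at that moment; what a row does not reach only later rows make up. A row lasts 1/10 s, in which the tool goes at most 50 mm and 8.59 degrees, less where a joint would pass 70% of its speed; a pose out of reach is approached as far as the arm can. A call with a gripper value outside its range is refused whole. OPENING is the closure, from 0 (fully open) to 1 (shut), set as the call begins (- or left out, the last holds). The fingers move at their own pace and stop on an object; FORCE is the grip in N (left out, the last holds). Time passes only in rows, so rows that repeat a pose let the fingers close. It gives the time, the measured TCP pose, the force and the opening at its end, in the units of the state.
- bot.observe(): the state, without advancing time (a new reading comes with each control period).
- bot.snapshot(name): name is "scene" or "side" or "wrist"; returns a dict with "frame" (480x640x3 uint8, blue, green, red), "depth" (480x640 float32, m along the optical axis (not along the pixel's ray), 0 where there is no reading), "mtx" (3x3 intrinsics, pixels), "R" (3x3) and "t" (3): a world point X has camera coordinates R X + t. Camera axes: x right, y down, z forward; pixel columns grow to the right and rows downward; lengths in m; the calibration is good to about 2 mm. A picture is of the moment at which its call begins.
- bot.finish_job(): hands the job in, once; it reports no verdict.
Trained networks look in the newest picture that a camera, given by its name, has taken for a name from the list of things; names that differ only in an ending like _2 or _b are one class to them, and where a whole thing is asked for, a point or a joint stands for the part that bears it (a point fixed in the world has none). Each returns a list of dicts, best first, with "conf" (0 to 1); they miss things now and then, are a little off and sometimes report something else, mostly with a low value. They report only what shows in the picture. A call takes as long as a camera call. They do not tell look-alikes from the thing itself.
- bot.look_for(name, camera): "extent" ([left, top, width, height] in pixels, round what is visible of it).
- bot.cut_out(name, camera): "pixels" (480x640 bool, what is visible of it) and "extent" ([left, top, width, height] in pixels, round what is visible of it).
- bot.place_of(name, camera): "point" ([row, column] in pixels: a listed point, or the origin of a listed thing).
The state is a dict: "clock": time; "qpos": joint angles; "qvel": joint speeds; "joint_efforts": joint torques, N m; "eef_pos": TCP position; "eef_rot": TCP orientation; "force": force on the tool from outside, world axes, zero at the start; "ft_torque": the same for the moment, N m; "grip_width": opening from 0.0 (shut) to 1.0 (fully open).
Only numpy, scipy, OpenCV 4.12 (cv2) and the standard library are available. Lean on these libraries where they do the work, as an engineer would, in place of code of your own. Each camera call takes 0.05 s, during which the arm holds its last target. There are 200 camera calls.

## Working session

There is one attempt and no reset: what is moved stays moved. The work goes in short steps, Python scripts to look and compute and a shell command to move; the robot and the scene stay as the last step left them, time stands still between calls to the robot, and variables do not carry over. Pictures are saved under pics/ and viewed, about 8 in all and at most 12, crops included, and the job is handed in when it is done.

```bash
ls; mkdir -p pics; python3 - <<'E'
from workcell import bot
import cv2,numpy as np
s=bot.observe();print(s['clock'],s['eef_pos'],s['eef_rot'],s['grip_width'],bot.grip_point_offset)
ims=[]
for c in("scene","side"):
    d=bot.snapshot(c);np.savez(f'{c}0.npz',**d);cv2.imwrite(f'pics/{c}0.png',d['frame'])
    for n in("carton","case","carton_outline","case_outline"):
        for o in bot.place_of(n,c)[:3]: print(c,n,o['conf'],o['point'])
        for o in bot.look_for(n,c)[:3]: print('   ext',o['conf'],o['extent'])
print(bot.observe()['clock'])
E
```

```text
pics
0.0 [0.15343347 0.501655   0.23067855] [-4.64538920e-01 -3.10682038e+00  2.22383258e-03] 1.0017384911929066 0.0187
scene carton 0.77 [222.0, 424.9]
scene carton 0.26 [232.8, 344.1]
   ext 0.94 [407.2, 176.8, 44.3, 58.9]
scene case 0.77 [268.3, 272.0]
scene case 0.61 [243.5, 237.7]
   ext 0.75 [221.7, 207.4, 24.8, 46.0]
   ext 0.57 [256.3, 239.1, 34.0, 37.3]
   ext 0.39 [408.3, 176.6, 44.4, 57.6]
scene carton_outline 0.52 [185.9, 448.6]
   ext 0.83 [399.9, 208.5, 101.7, 83.5]
   ext 0.38 [253.3, 234.6, 39.3, 43.2]
scene case_outline 0.51 [276.4, 289.6]
   ext 0.93 [241.6, 264.0, 62.3, 72.3]
side carton 0.57 [195.8, 250.1]
side carton 0.49 [321.6, 295.9]
   ext 0.85 [238.8, 141.2, 28.5, 64.8]
side case 0.76 [305.6, 288.4]
side case 0.73 [336.5, 239.0]
   ext 0.84 [215.2, 286.3, 43.9, 59.2]
   ext 0.66 [276.7, 254.2, 22.8, 60.1]
side carton_outline 0.63 [187.7, 281.4]
   ext 0.86 [252.5, 166.6, 78.0, 47.3]
   ext 0.56 [298.3, 371.0, 51.7, 45.6]
   ext 0.69 [281.9, 282.7, 88.4, 55.3]
0.9
```

View pics/scene0.png

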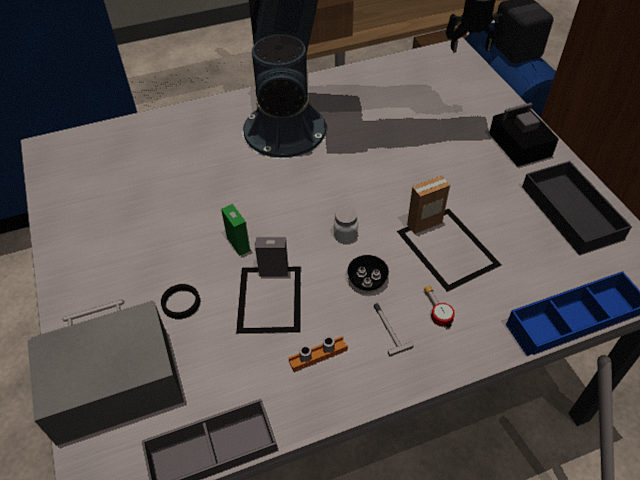

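View pics/side0.png

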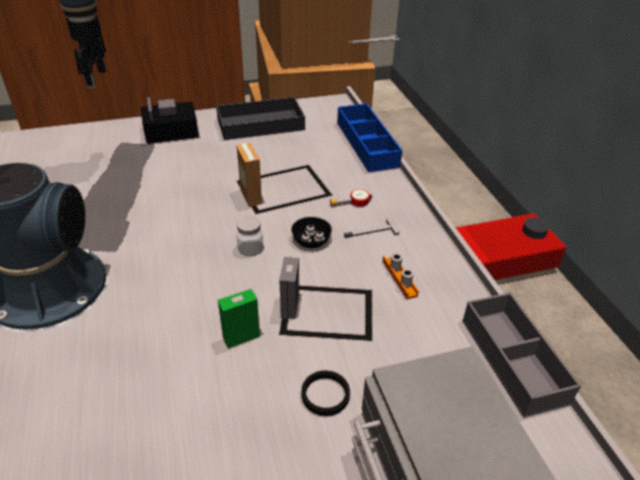

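The scene view shows the carton at about (428,205) with its outline at (450,247). The grey case is at (272,256) with its outline at (270,299), and the green look-alike is at (235,230). The side view agrees. Next I measure them from depth and the tape.

```bash
cat > h.py <<'E'
import numpy as np,cv2
def cloud(d):
    v,u=np.mgrid[:480,:640]; z=d['depth']
    r=np.stack([u,v,np.ones_like(u)],-1)@np.linalg.inv(d['mtx']).T
    P=(r*z[...,None]-d['t'])@d['R']; 
    dirs=r@d['R']; C=-d['R'].T@d['t']
    G=C+dirs*(-C[2]/dirs[...,2:])   # ray hits z=0
    P[z<=0]=np.nan
    return P,G
def rect(a):
    (cx,cy),(w,h),an=cv2.minAreaRect(a.astype(np.float32)*1000); return np.round([cx,cy,w,h,an],1)
E
python3 - <<'E'
from h import *
for c in("scene","side"):
    d=dict(np.load(f'{c}0.npz'));P,G=cloud(d)
    g=d['frame'].max(2)
    dark=(g<60)&(np.abs(P[...,2])<.012)
    n,L,st,_=cv2.connectedComponentsWithStats(dark.astype(np.uint8))
    for i in range(1,n):
        if st[i,4]>150:
            m=L==i; r=rect(G[m][:,:2])
            if 120<max(r[2],r[3])<280 and abs(r[0])<900 and abs(r[1])<700: print(c,'tape',st[i],r)
    up=(P[...,2]>.03)&(P[...,2]<.16)&(np.hypot(P[...,0],P[...,1])<.8)&(np.hypot(P[...,0],P[...,1])>.2)
    n,L,st,_=cv2.connectedComponentsWithStats(up.astype(np.uint8))
    for i in range(1,n):
        if st[i,4]>60:
            Q=P[L==i]; zt=np.percentile(Q[:,2],98); T=Q[Q[:,2]>zt-.012]
            print(c,'obj',st[i],'ztop',zt.round(3),'top',rect(T[:,:2]),'all',rect(Q[:,:2]),T.mean(0).round(3))
E
```

```text
scene tape [308  93  53  20 811] [-65.7 188.9 164.6  96.6  68.4]
scene tape [244 118  84  39 475] [ 57.5   2.  251.7 138.7  87.2]
scene tape [485 130  68  37 201] [340.  586.7 208.7 101.8  36.3]
scene tape [ 536  172   82   69 2360] [581.1 629.5 106.  233.5  90. ]
scene tape [ 397  209  104   82 1107] [585.8 237.9 228.3 164.9   7.7]
scene tape [ 236  267   65   67 1089] [ 575.  -229.7  145.1  188.9   70. ]
scene tape [ 55 398 129  49 407] [ 7.573e+02 -6.086e+02  1.030e+01  2.619e+02  4.000e-01]
scene obj [ 91   0  23  37 375] ztop 0.156 top [-669.4 -417.3   15.6   38.5   13.8] all [-667.4 -417.7   25.5   52.5   20.7] [-0.671 -0.418  0.152]
scene obj [ 491  103   68   57 2287] ztop 0.103 top [310.7 620.3  89.5  88.6  89.1] all [326.6 619.7 126.3 165.6  89.3] [0.311 0.619 0.099]
scene obj [525 164  37  46 422] ztop 0.053 top [510.1 555.2  83.2 169.3  47.9] all [509.7 555.7  83.4 170.3  47.8] [0.511 0.557 0.047]
scene obj [ 408  176   42   51 1467] ztop 0.142 top [498.6 219.3  41.4  89.    6. ] all [499.7 219.5  44.3  90.8   4.1] [0.501 0.217 0.138]
scene obj [221 204  28  45 745] ztop 
[... 1818 characters left out ...]
op [ 761.2 -153.8   26.3   24.6   50.1] all [ 760.8 -154.3   27.5   24.6   50.1] [ 0.759 -0.156  0.045]
side obj [279 256  21  54 948] ztop 0.115 top [ 501.8 -199.1   73.2   32.2   68.3] all [ 501.3 -199.8   75.3   32.6   69.1] [ 0.501 -0.202  0.112]
side obj [401 269  11  13 119] ztop 0.05 top [ 760.8 -209.3   25.9   19.8   69.8] all [ 760.9 -209.5   25.8   20.3   75.5] [ 0.761 -0.211  0.046]
side obj [ 218  288   42   51 1564] ztop 0.115 top [ 386.9 -255.5   70.2   36.1   10.9] all [ 387.2 -255.9   71.5   37.    11.4] [ 0.386 -0.259  0.111]
side obj [ 352  361   56  110 2398] ztop 0.122 top [ 584.8 -509.2  109.7   48.9   49.9] all [ 562.2 -528.7  169.2   57.6   49.4] [ 0.595 -0.508  0.12 ]
```

Measured values, with the two cameras within about 5 mm of each other:

| Item | Centre (m) | Yaw | Front edge inside near end of outline |
|---|---|---|---|
| Carton | (0.497, 0.218) | about 5.5° | 22 mm |
| Carton outline | (0.587, 0.237) | 8° | n/a |
| Case | (0.502, −0.198) | about −20.5° | 18 mm |
| Case outline | (0.574, −0.231) | −20° | n/a |

Both front-edge distances match the 12 to 32 mm in the task. I'll push with shut fingers from behind each box.

```bash
cat > go.py <<'E'
import sys,numpy as np
from workcell import bot
from scipy.spatial.transform import Rotation as R
x,y,z,yaw=map(float,sys.argv[1:]) # yaw of push dir, deg; tool y square to it
s=bot.observe();M=R.from_rotvec(s['eef_rot']).as_matrix()
want=np.radians(yaw+90);cur=np.arctan2(M[1,1],M[0,1])
dw=(want-cur+np.pi/2)%np.pi-np.pi/2
print((M.T@(np.array([x,y,z])-s['eef_pos'])*100).round(2),'twist',round(-dw,3),'t',s['clock'],'toolx deg',np.degrees(np.arctan2(M[1,0],M[0,0])).round(1),s['eef_pos'].round(4))
E
python3 go.py .442 .212 .231 5.5
```

```text
[-3.607e+01 -1.930e+01  3.000e-02] twist -0.393 t 0.9 toolx deg 163.0 [0.1535 0.502  0.2313]
```

```bash
python3 -m handwheel '[[-36.1,-19.3,0,-0.39],[-36.1,-19.3,0,-0.39],[-36.1,-19.3,0,-0.39],[-36.1,-19.3,0,-0.39],[-36.1,-19.3,0,-0.39],[-36.1,-19.3,0,-0.39],[-36.1,-19.3,0,-0.39],[-36.1,-19.3,0,-0.39],[-36.1,-19.3,0,-0.39],[-36.1,-19.3,0,-0.39]]' 1; python3 go.py .442 .212 .112 5.5
python3 - <<'E'
from workcell import bot
import cv2
d=bot.snapshot("wrist");cv2.imwrite('pics/w1.png',d['frame'])
E
```

```text
clock: 1.9
eef_pos: [0.4439, 0.21, 0.2311]
eef_rot: [-0.14, 3.138, -0.001]
force: [-0.5, 0.0, -0.2]
grip_width: 0.003
[ 0.18  0.22 11.91] twist -0.007 t 1.9 toolx deg -174.9 [0.4439 0.21   0.2311]
```

View pics/w1.png

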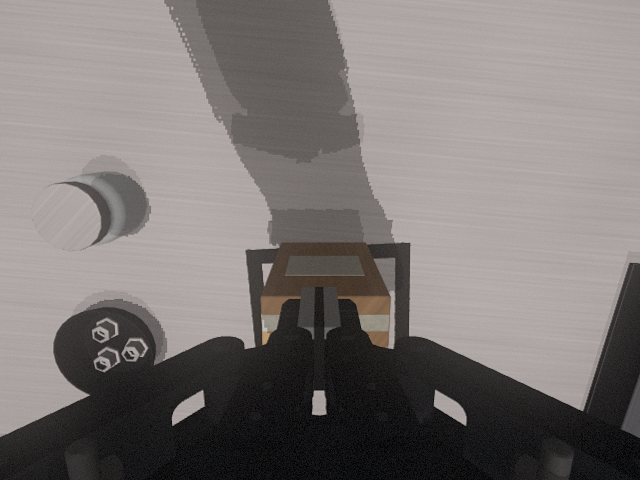

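The wrist view (image down = +x) shows the shut fingers at column 320, centred on the carton (columns 262–390), and the outline ahead is clear. Next I lower and push slowly.

```bash
python3 -m handwheel '[[0.2,0.2,4,0],[0.2,0.2,8,0],[0.2,0.2,11.9,0],[0.2,0.2,11.9,0],[-0.5,0.2,11.9,0],[-1.0,0.2,11.9,0],[-1.5,0.2,11.9,0],[-1.8,0.2,11.9,0],[-2.1,0.2,11.9,0],[-2.4,0.2,11.9,0]]'; python3 go.py .442 .212 .112 5.5
```

```text
clock: 2.95
eef_pos: [0.4664, 0.2161, 0.1126]
eef_rot: [-0.146, 3.138, 0.0]
force: [0.3, -0.5, 0.6]
grip_width: 0.001
[ 2.46 -0.18  0.06] twist -0.003 t 2.95 toolx deg -174.7 [0.4664 0.2161 0.1126]
```

```bash
python3 -m handwheel '[[-0.4,0,0,0],[-0.8,0,0,0],[-1.2,0,0,0],[-1.6,0,0,0],[-2.0,0,0,0],[-2.4,0,0,0],[-2.8,0,0,0]]'; python3 - <<'E'
from workcell import bot
import cv2
d=bot.snapshot("side");cv2.imwrite('pics/s2.png',cv2.resize(d['frame'][90:250,180:400],None,fx=3,fy=3))
E
```

```text
clock: 3.65
eef_pos: [0.4942, 0.2187, 0.1123]
eef_rot: [0.146, -3.138, 0.0]
force: [0.2, 0.6, 0.1]
grip_width: 0.003
```

View pics/s2.png

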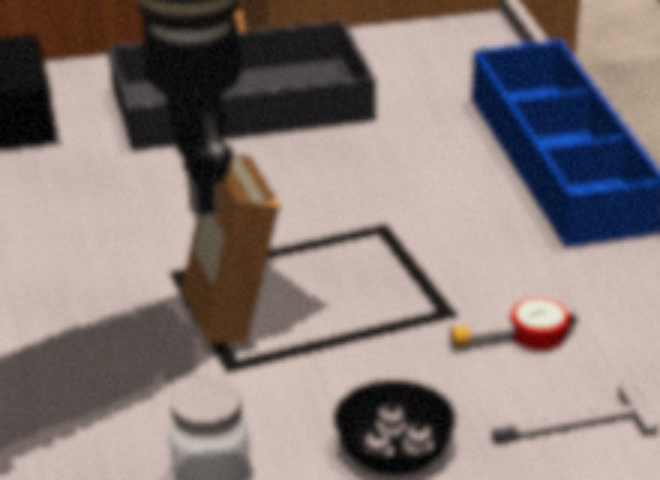

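The carton is leaning forward in the side crop, at about (230,250), with its foot in place. I keep pushing, then let it fall.

```bash
python3 -m handwheel '[[-0.4,0,0,0],[-0.8,0,0,0],[-1.2,0,0,0],[-1.6,0,0,0],[-2.0,0,0,0],[-2.0,0,0,0],[-2.0,0,0,0],[-2.0,0,0,0],[-2.0,0,0,0],[-2.0,0,0,0]]'; python3 - <<'E'
from workcell import bot
import cv2
d=bot.snapshot("side");cv2.imwrite('pics/s3.png',cv2.resize(d['frame'][90:250,180:400],None,fx=3,fy=3))
E
```

```text
clock: 4.7
eef_pos: [0.5137, 0.2205, 0.1123]
eef_rot: [0.146, -3.138, 0.0]
force: [0.5, 0.2, -0.7]
grip_width: -0.0
```

View pics/s3.png

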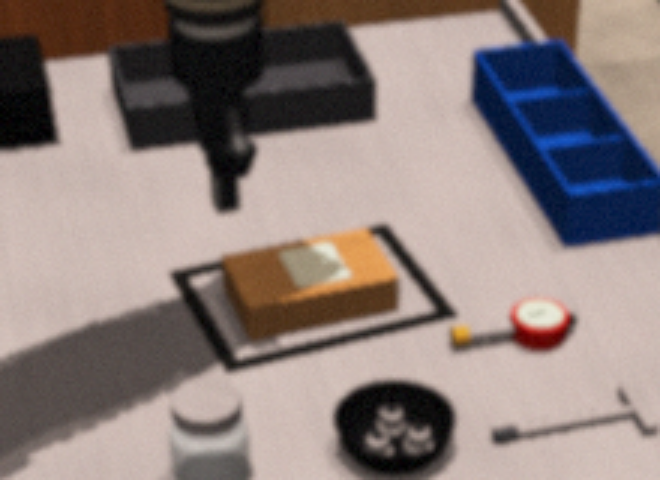

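```bash
python3 go.py .449 -.178 .231 -20.3
```

```text
[ 10.16 -39.08 -11.86] twist 0.448 t 4.75 toolx deg -174.7 [0.5137 0.2206 0.1124]
```

The carton lies flat and wholly inside its tape, in the crop spanning columns 225–395. Next I lift and go behind the case.

```bash
python3 -m handwheel '[[0,0,-5,0],[0,0,-10,0],[10.2,-39.1,-11.9,0.45],[10.2,-39.1,-11.9,0.45],[10.2,-39.1,-11.9,0.45],[10.2,-39.1,-11.9,0.45],[10.2,-39.1,-11.9,0.45],[10.2,-39.1,-11.9,0.45],[10.2,-39.1,-11.9,0.45],[10.2,-39.1,-11.9,0.45]]'; python3 -m handwheel '[[0,0,0,0]]'; python3 go.py .449 -.178 .089 -20.3
```

```text
clock: 5.75
eef_pos: [0.4486, -0.1756, 0.2315]
eef_rot: [0.557, 3.091, -0.0]
force: [0.6, 0.3, 0.3]
grip_width: -0.0
clock: 5.85
eef_pos: [0.4484, -0.1789, 0.2315]
eef_rot: [0.567, 3.089, -0.003]
force: [0.7, 0.9, 0.1]
grip_width: 0.001
[-1.000e-02  1.300e-01  1.425e+01] twist -0.009 t 5.85 toolx deg 159.2 [ 0.4484 -0.1789  0.2315]
```

```bash
python3 -m handwheel '[[0,0.1,5,0],[0,0.1,10,0],[0,0.1,14.2,0],[0,0.1,14.2,0],[-0.6,0.1,14.2,0],[-1.2,0.1,14.2,0],[-1.8,0.1,14.2,0],[-2.2,0.1,14.2,0],[-2.6,0.1,14.2,0],[-3.0,0.1,14.2,0]]'; python3 - <<'E'
from workcell import bot
import cv2
d=bot.snapshot("side");cv2.imwrite('pics/s4.png',cv2.resize(d['frame'][200:360,200:420],None,fx=3,fy=3))
E
```

```text
clock: 6.85
eef_pos: [0.4783, -0.1835, 0.0895]
eef_rot: [0.557, 3.091, -0.0]
force: [-0.8, -0.1, 0.3]
grip_width: 0.002
```

View pics/s4.png

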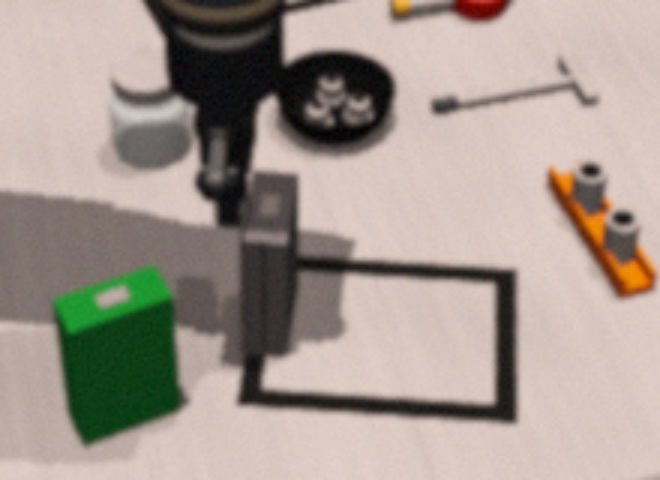

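The fingers touch the case at crop (240,215), and it is still upright. I check the lateral offset before pushing.

```bash
python3 go.py .502 -.198 .089 -20.3
```

```text
[-2.68 -0.53  0.04] twist -0.003 t 6.9 toolx deg 159.6 [ 0.4788 -0.1837  0.0894]
```

Contact is 5 mm off centre. I back off 1 cm, shift 5 mm sideways and then push.

```bash
python3 -m handwheel '[[1,0,0,0],[1,-0.5,0,0],[0.5,-0.5,0,0],[0,-0.5,0,0],[-0.4,-0.5,0,0],[-0.8,-0.5,0,0],[-1.2,-0.5,0,0],[-1.6,-0.5,0,0],[-2.0,-0.5,0,0],[-2.4,-0.5,0,0]]'; python3 -m handwheel '[[-0.4,0,0,0],[-0.8,0,0,0],[-1.2,0,0,0],[-1.6,0,0,0],[-1.6,0,0,0],[-1.6,0,0,0],[-1.6,0,0,0],[-1.6,0,0,0],[-1.6,0,0,0],[-1.6,0,0,0]]';  python3 - <<'E'
from workcell import bot
import cv2
d=bot.snapshot("side");cv2.imwrite('pics/s5.png',cv2.resize(d['frame'][200:360,200:420],None,fx=3,fy=3))
E
```

```text
clock: 7.9
eef_pos: [0.4989, -0.1965, 0.0891]
eef_rot: [-0.557, -3.092, 0.0]
force: [-0.6, -0.7, 0.7]
grip_width: 0.003
clock: 8.9
eef_pos: [0.5135, -0.202, 0.0892]
eef_rot: [0.557, 3.092, -0.0]
force: [1.3, -0.2, 0.2]
grip_width: -0.004
```

View pics/s5.png

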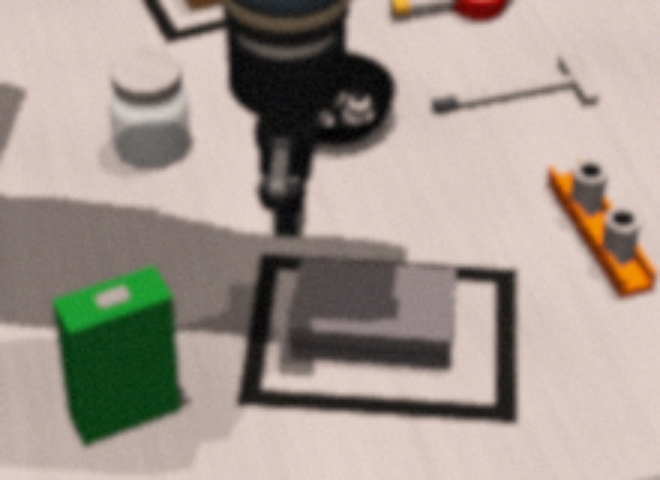

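The case lies flat inside its tape, in the crop at columns 290–455. I lift clear and verify with depth.

```bash
python3 -m handwheel '[[0,0,-5,0],[3,0,-10,0],[8,0,-14,0],[12,0,-15,0],[16,0,-15,0],[20,0,-15,0],[20,0,-15,0],[20,0,-15,0]]'; python3 - <<'E'
from workcell import bot
from h import *
O={'carton':(.5875,.2365,8,.1,.073),'case':(.574,-.2305,-20,.085,.063)}
for c in('scene','side'):
    d=bot.snapshot(c);P,_=cloud(d)
    for n,(x,y,a,lx,ly) in O.items():
        a=np.radians(a);R=np.array([[np.cos(a),np.sin(a)],[-np.sin(a),np.cos(a)]])
        q=(P[...,:2]-[x,y])@R.T
        m=(abs(q[...,0])<.13)&(abs(q[...,1])<.11)&(P[...,2]>.022)&(P[...,2]<.16)
        n_,L,st,_=cv2.connectedComponentsWithStats(m.astype(np.uint8)); m=L==1+st[1:,4].argmax()
        B=cv2.boxPoints(cv2.minAreaRect((q[m]*1000).astype(np.float32)))
        print(c,n,'z',np.percentile(P[m][:,2],[5,50,98]).round(3),'rect',rect(q[m]),'corners',B.round().tolist(),'limits',lx,ly)
s=bot.observe();print(s['clock'],s['eef_pos'],s['force'])
E
```

```text
clock: 9.75
eef_pos: [0.326, -0.1321, 0.2398]
eef_rot: [0.557, 3.09, -0.001]
force: [0.4, -0.3, 0.1]
grip_width: 0.001
scene carton z [0.027 0.037 0.043] rect [  0.8  -8.2  91.8 145.4  87.5] corners [[-74.0, -51.0], [71.0, -57.0], [75.0, 35.0], [-70.0, 41.0]] limits 0.1 0.073
scene case z [0.026 0.031 0.035] rect [ -3.7   7.3  70.9 117.2  88.3] corners [[-63.0, -26.0], [54.0, -30.0], [56.0, 41.0], [-61.0, 44.0]] limits 0.085 0.063
side carton z [0.026 0.038 0.043] rect [ -2.1 -11.2  96.8 140.5  87. ] corners [[-75.0, -56.0], [66.0, -63.0], [71.0, 33.0], [-70.0, 41.0]] limits 0.1 0.073
side case z [0.026 0.032 0.036] rect [ -5.    3.8  75.  112.6  87.8] corners [[-63.0, -32.0], [50.0, -36.0], [53.0, 39.0], [-60.0, 43.0]] limits 0.085 0.063
9.85 [ 0.32707877 -0.13246614  0.23932879] [ 0.34689302  0.4165979  -0.57578619]
```

All corners are inside with at least 10 mm to spare, and the arm is clear.

```bash
python3 -c "
from workcell import bot
print(bot.finish_job())"
```

```text
the job is handed in; nothing more can be done
None
```

I pushed the carton and then the case over from behind, near the top, with shut fingertips. Each fell flat inside its own outline. I backed the arm off and handed the job in at about 10 s on the robot's clock; no verdict was reported.

- **Flat:** the last depth check from both cameras gave top heights of about 38 mm (carton) and 32 mm (case), which match the boxes lying on their broad faces.
- **Inside the tape:** every corner was at least 10 mm inside the allowed limits. The tightest was the carton at y = −63 mm against a limit of −73 mm. The two cameras disagreed by up to about 6 mm on corner positions.
- **Correction:** I first touched the case about 5 mm off centre, so I backed off and re-centred before pushing it over.
- **Bystanders:** those in the side pictures looked unmoved, but I did not measure them again. The tape roll was outside the later crops and only appears in the first pictures.

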